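# Press the spray flask onto the air charging dock

## Task

Recharge the spray flask with air: first slide the lock plate straight up out of its slots over the charging dock and put it in the beige basket. Then set the round flask upright in the dock's sprung ring, push it down until the ring is fully down on its stop, and finish while still holding it pressed there: do not let go. Do not tip the flask over, and leave the disc, jar and screwdriver alone.

Things in the scene. Friction and masses are not known exactly. Their poses are not given: they have to be found in the camera images.
- dock: Air charging dock, fixed: dark steel base plate 150 (x) x 160 (y) x 15 mm, brass valve stub in the middle (top 25 mm), grey air block with gauge at its +x edge (x 75 to 111 mm, 67 mm high), two spring guide rods at x = +-51 mm (tops 85 mm), two slotted posts, sprung ring. Origin: centre of the underside, on the ring's axis. Yaw within 25 degrees of 0.
- slots (a point): Point midway between the slotted posts' groove floors, on the dock's axis 79 mm above the bench. Posts at dock y = +-50 to +-70 mm, 30 mm wide in x, tops at 110 mm. Their grooves face each other: 8 mm wide in x, 6 mm deep (bottoms at y = +-56 mm), open at the top, floors at 79 mm. They carry the lock plate.
- ring_top (a point): Centre of the upper face of the dock's sprung steel ring (moves with it): 75 mm above the bench at rest, 57 mm when fully down. Ring bore 62 mm, outer diameter 84 mm, 12 mm thick.
- ring (a joint): Travel of the sprung ring straight down, m: 0 = up at rest, 0.018 = fully down on its stop. Spring 500 N/m with preload: ring starts to move under about 4 N and needs about 13 N at the bottom; the flask's own weight (2.2 to 3.5 N) does not push it down. It springs back up when let go.
- plate: Flat aluminium lock plate, 0.11 kg, upright across the ring, its ends in the two grooves (1.5 mm play), so the flask cannot go in. 5 mm thick (x), 108 wide (y), 74 tall (z): lower 42 mm full width, above it a tab 50 wide, 32 tall, to pinch from above. Origin: middle of the lower edge, 79 mm above the bench at the start. Axes as the dock's at the start. Free of the grooves once lifted 31 mm.
- plate_top (a point): Middle of the tab's upper edge, 74 mm above the plate's origin, 153 mm above the bench at the start.
- flask: Round closed aluminium flask, 0.22 to 0.35 kg, 128 mm tall, upright on the bench. Origin: centre of the underside. Foot 40 mm across, 58 at 26 mm height, then a sloping shoulder to 74 at 35 mm that rests on the ring's bore (seated, the origin is about 28 mm below the ring's top). Widest 76 at 42 mm; neck 28 mm across from 76 to 118 mm height (grip here); black cap 34 across above.
- basket: Low open beige plastic basket, fixed to the bench. Outside 98 (x) x 158 (y) x 45 mm high, walls and floor about 4 mm, inside 90 x 150 mm. Origin: centre of the underside. The plate fits in with its width along the basket's y; let go there, it stays standing or leans on the rim. It and the flask may stand on either side of the dock.
- disc: Bystander: dark blue grinding disc, 110 mm across, 20 mm high with its black hub. Origin: centre of the underside.
- jar: Bystander: small closed jar, 50 mm across, 60 mm tall. Origin: centre of the underside.
- screwdriver: Bystander: screwdriver 160 mm long lying crosswise on the bench between the robot and the dock, red handle about 25 mm thick or less. Origin: near the middle of its length, on the underside.
Not all that is in view belongs to the job. There is more than one size of the plate; the one meant has the size given above.

How it is judged:
On the way, in this order (a step that is already met when the one before it is completed fails the run):
1. the plate is lifted up out of the dock's slots (z of plate in the frame of dock above 0.112 m), for 0.1 s.
2. the plate is in the basket and let go (x of plate_top in the frame of basket between -0.1 and 0.1 m and x of plate in the frame of basket between -0.049 and 0.049 m and y of plate in the frame of basket between -0.079 and 0.079 m and z of any of plate, plate_top in the frame of basket below 0.035 m and contact force between the fingers and plate below 0.1 N and linear speed of plate below 0.05 m/s), for 0.2 s.
3. the flask is seated in the ring and pressed down to the stop (value of joint ring above 0.015 m and horizontal distance between flask and ring_top below 0.008 m and angle between flask's own z axis and vertical below 0.15 rad and z of flask in the frame of ring_top below -0.02 m and contact force between flask and ring above 5 N and contact force between the fingers and flask above 3 N and linear speed of flask below 0.02 m/s), for 0.5 s.
At the end, for the whole second after the job is handed in: Fingers still press the flask (over 3 N): ring down more than 15 of 18 mm, flask seated in it (over 5 N, at least 20 mm deep), within 8 mm of its axis, upright within 0.15 rad, still. Plate inside the basket, one edge below 35 mm, let go, at rest (all of step 2 and all of step 3); the arm keeps its last pose, push and grip.
It fails at once if the flask is tipped over (more than 0.6 rad) (angle between flask's own z axis and vertical above 0.6 rad).
It fails at once if a bystander is moved more than 30 mm (distance of any of disc, jar, screwdriver from where it was at the start of the episode above 0.03 m).
It also fails if it takes over 59 s, if anything falls off the work surface, if the arm or the gripper's body presses on something with over 40 N, if the wrist force passes 120 N, or if a joint passes its speed limit or range.

## Robot

A 6-joint arm with a two-finger parallel gripper is mounted at the origin on the work surface. World frame = base frame: x ahead of the robot, y to its left, z up, the work surface at z = 0. Lengths are in m, angles in rad, forces in N, time in s.
With the tool pointing down it reaches from about 0.275 to 0.875 m from the base axis. Payload 12.5 kg.
Tool frame: the origin (TCP) lies at the very end of the fingers, on their centre line; the grasp point (between the pads) lies 19 mm behind it; z points along the fingers, y is the line along which they close (so a half turn about z gives the same grasp; the last joint's range is limited). The gripper opens to 85 mm and grips with 20 to 120 N. Pads are 22 mm wide; open, the fingers measure 114 mm over their backs; the gripper's body (76 mm by 85 mm) begins 54 mm behind the grasp point. The pads swing forward as they close: fully open they stand 13 mm farther back than shut.
Start: joints at [-1.226, 0.351, 1.652, -0, 1.139, -0.085], TCP at [0.229, -0.5, 0.231] pointing down, gripper open.
Joint ranges: [-2.75, 2.75], [-0.79, 2.1], [0.01, 2.65], [-1.57, 4.71], [0.07, 3.14], [-2.87, 2.87]. Speed limits (rad/s): [2.22, 2.22, 2.79, 3.14, 3.14, 3.14].

## Interface

Orientations are given as a 3x3 rotation matrix whose columns are the frame's x, y, z axes.
In Python, from bench import manip gives the robot as it stands. Calls block until the motion is done:
- manip.move_ptp(position, orientation): joint-space move of the TCP to a pose.
- manip.move_l(position, attitude=None, max_speed=0.15): straight line of the TCP; attitude=None keeps the orientation; max_speed is the mean speed in m/s.
- manip.move_j(angles): joint-space move.
- manip.set_gripper(opening, effort=None): opening from 0.0 (shut) to 1.0 (fully open); effort is the grip in N (None keeps the last); returns when the fingers have stopped.
- manip.dwell(seconds).
- manip.inverse_kinematics(position, orientation): joint angles nearest the present ones, or None.
- manip.grab_frame(name): name is "scene" or "top" or "wrist"; returns (picture, depth): 384x512x3 uint8, red, green, blue; 384x512 float32, m along the optical axis (not along the pixel's ray), 0 where there is no reading.
- manip.get_calibration(name): a dict with "camera_matrix" (3x3 intrinsics, pixels), "R" (3x3) and "t" (3): a world point X has camera coordinates R X + t. Camera axes: x right, y down, z forward; pixel columns grow to the right and rows downward; lengths in m; the calibration is good to about 2 mm. A picture is of the moment at which its call begins: read the wrist's pose just before it. get_calibration takes no time and is no camera call; for the wrist camera it gives the pose at the moment of the call.
A pose or a line that the arm cannot do raises manip.Unreachable and nothing moves.
- manip.sign_off(): hands the job in; it is judged then, once.
Trained networks look in the newest picture that a camera, given by its name, has taken for a name from the list of things; names that differ only in an ending like _2 or _b are one class to them, and where a whole thing is asked for, a point or a joint stands for the part that bears it (a point fixed in the world has none). Each returns a list of dicts, best first, with "confidence" (0 to 1); they miss things now and then, are a little off and sometimes report something else, mostly with a low value. They report only what shows in the picture. A call takes as long as a camera call. They do not tell look-alikes from the thing itself.
- manip.look_for(camera, name): "at" ([x, y, z] in m, in world coordinates, good to about 4 mm: the middle of the surface that is visible of it).
Readings, each from a call of its own:
- manip.current_time(): time.
- manip.current_qpos(): joint angles.
- manip.current_joint_vel(): joint speeds.
- manip.current_joint_torque(): joint torques, N m.
- manip.current_ee_pos(): TCP position.
- manip.current_tcp_rot(): TCP orientation.
- manip.current_force(): force on the tool from outside, world axes, zero at the start.
- manip.current_ft_torque(): the same for the moment, N m.
- manip.current_grip_width(): opening from 0.0 (shut) to 1.0 (fully open).
- manip.current_grip_force(): force on a finger pad.
Only numpy, scipy, OpenCV 4.12 (cv2) and the standard library are available. Lean on these libraries where they do the work, as an engineer would, in place of code of your own. Each camera call takes 0.05 s, during which the arm holds its last target. There are 200 camera calls.

## Working session

There is one attempt and no reset: what is moved stays moved. The work goes in short steps, each a Python script; the robot and the scene stay as the last script left them, time stands still between calls to the robot, and variables do not carry over. Pictures are saved under pics/ and viewed, at most 10 in all, crops included, and the job is handed in when it is done.

```bash
mkdir -p pics; ls
cat > h.py <<'E'
import numpy as np, cv2
from bench import manip
def cloud(cam):
    im,d=manip.grab_frame(cam); c=manip.get_calibration(cam)
    K,R,t=[np.array(c[k]) for k in("camera_matrix","R","t")]
    v,u=np.indices(d.shape)
    P=np.stack([(u-K[0,2])/K[0,0]*d,(v-K[1,2])/K[1,1]*d,d],-1)
    W=(P-t.ravel())@R
    W[d==0]=np.nan
    return im,d,W
def rot(yaw): # tool down; tool y axis at direction (yaw) in the world
    y=np.array([np.cos(yaw),np.sin(yaw),0]); z=np.array([0,0,-1.]); return np.stack([np.cross(y,z),y,z],1)
E
python3 - <<'E'
from h import *
for c in("scene","top"):
    im,d,W=cloud(c); cv2.imwrite(f"pics/{c}0.png",im[:,:,::-1]); np.savez(f"{c}0.npz",im=im,W=W)
    for n in("dock","plate","flask","basket","disc","jar","screwdriver","ring_top","plate_top"):
        print(c,n,[(np.round(r["at"],3).tolist(),round(r["confidence"],2)) for r in manip.look_for(c,n)][:4])
print(manip.current_time(), manip.current_tcp_rot(), rot(0))
E
```

```text
pics
scene dock []
scene plate [([0.698, -0.024, 0.026], 0.88), ([0.521, -0.14, 0.022], 0.72), ([0.535, 0.049, 0.125], 0.67)]
scene flask [([0.559, -0.335, 0.069], 0.57)]
scene basket [([0.553, 0.301, 0.023], 0.83)]
scene disc [([0.734, -0.206, 0.005], 0.78)]
scene jar [([0.726, 0.236, 0.035], 0.64)]
scene screwdriver [([0.377, -0.043, 0.014], 0.63)]
scene ring_top [([0.536, 0.056, 0.07], 0.76)]
scene plate_top [([0.698, -0.025, 0.023], 0.81), ([0.53, 0.048, 0.122], 0.67), ([0.527, -0.14, 0.019], 0.56)]
top dock [([0.536, 0.061, 0.015], 0.78)]
top plate [([0.525, 0.054, 0.123], 0.8), ([0.694, -0.022, 0.032], 0.55), ([0.519, -0.136, 0.029], 0.43), ([0.715, 0.24, 0.056], 0.16)]
top flask [([0.544, -0.319, 0.062], 0.91)]
top basket [([0.554, 0.301, 0.0], 0.65), ([0.529, 0.054, 0.073], 0.21)]
top disc [([0.725, -0.198, 0.01], 0.81)]
top jar [([0.714, 0.239, 0.058], 0.76), ([0.526, 0.052, 0.117], 0.4)]
top screwdriver [([0.372, -0.034, 0.023], 0.63)]
top ring_top [([0.528, 0.05, 0.078], 0.8)]
top plate_top [([0.529, 0.05, 0.121], 0.83), ([0.52, -0.136, 0.03], 0.44), ([0.528, 0.051, 0.075], 0.39)]
1.0 [[ 9.09063318e-01  4.16657995e-01 -1.22273104e-05]
 [ 4.16657995e-01 -9.09063316e-01  5.07934135e-05]
 [ 1.00480825e-05 -5.12690356e-05 -9.99999999e-01]] [[-0.  1.  0.]
 [ 1.  0.  0.]
 [ 0.  0. -1.]]
```

View pics/scene0.png

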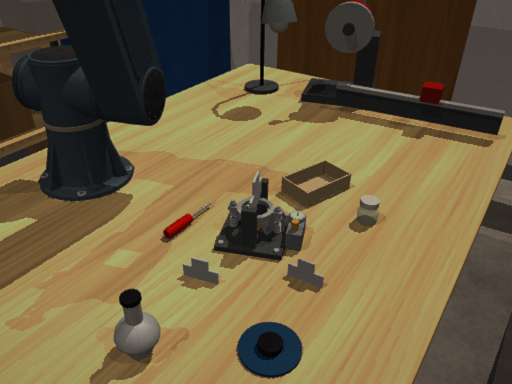

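View pics/top0.png

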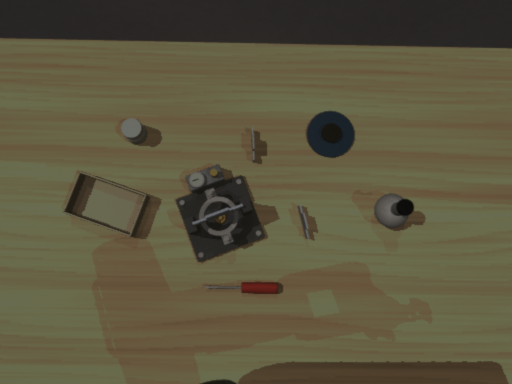

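Run:
```python
import numpy as np, cv2
D=np.load("top0.npz"); W=D["W"]; S=np.load("scene0.npz")["W"]
def box(P,name):
    P=P.astype(np.float32)[:, :2]
    r=cv2.minAreaRect(P); c=r[0]; print(name,len(P),np.round(c,4),np.round(r[1],4),round(r[2],1),"mean",P.mean(0).round(4))
def sel(W,cx,cy,r,z0,z1):
    m=(np.hypot(W[...,0]-cx,W[...,1]-cy)<r)&(W[...,2]>z0)&(W[...,2]<z1); return W[m]
for n,A in(("top",W),("scene",S)):
    box(sel(A,.53,.05,.09,.118,.165),n+" plate tab"); p=sel(A,.53,.05,.09,.118,.165); print(" zmax",np.percentile(p[:,2],[50,99]))
    box(sel(A,.53,.05,.075,.145,.165),n+" plate top edge")
    box(sel(A,.53,.05,.13,.100,.116),n+" posts")
    box(sel(A,.53,.05,.06,.068,.079),n+" ring")
    box(sel(A,.53,.05,.15,.010,.020),n+" base")
    box(sel(A,.545,-.32,.07,.122,.135),n+" cap")
    box(sel(A,.545,-.32,.08,.03,.09),n+" flask body")
    box(sel(A,.553,.301,.13,.038,.05),n+" basket rim")
    for cx,cy in((.698,-.024),(.52,-.138)):
        p=sel(A,cx,cy,.08,.012,.2); box(p,n+" lookalike"); print(p[:,2].max())
```

```text
Traceback (most recent call last):
cv2.error: OpenCV(4.12.0) /io/opencv/modules/imgproc/src/convhull.cpp:143: error: (-215:Assertion failed) total >= 0 && (depth == CV_32F || depth == CV_32S) in function 'convexHull'
```

Scene picture: the upright plate is in the dock at (257,190), with smaller look-alike plates on the bench at (200,271) and (305,273). The flask is at (137,330), basket at (316,183), screwdriver at (188,220), disc at (270,348) and jar at (368,210).
Top picture: the dock plate is at (218,214), look-alikes at (304,222) and (253,145), flask foot at (392,211), basket at (108,204). By the description, I choose the plate in the dock.

```bash
cat > an.py <<'E'
import numpy as np, cv2
def box(P,name):
    P=P.astype(np.float32)[:, :2]
    if len(P)<3: print(name,len(P)); return
    r=cv2.minAreaRect(P); c=r[0]; print(name,len(P),np.round(c,4),np.round(r[1],4),round(r[2],1),"mean",P.mean(0).round(4))
def sel(W,cx,cy,r,z0,z1):
    m=(np.hypot(W[...,0]-cx,W[...,1]-cy)<r)&(W[...,2]>z0)&(W[...,2]<z1); return W[m]
E
python3 - <<'E'
from an import *
W=np.load("top0.npz")["W"]; S=np.load("scene0.npz")["W"]
im=np.load("top0.npz")["im"]; cv2.imwrite("pics/crop0.png",cv2.resize(im[150:280,50:280,::-1],None,fx=3.4,fy=3.4,interpolation=cv2.INTER_CUBIC))
for n,A in(("top",W),("scene",S)):
    p=sel(A,.53,.05,.09,.112,.165); box(p,n+" plate"); print(" z",np.percentile(p[:,2],[1,50,99]) if len(p) else 0)
    box(sel(A,.53,.05,.13,.100,.116),n+" posts")
    box(sel(A,.53,.05,.06,.068,.079),n+" ring")
    box(sel(A,.53,.05,.15,.010,.020),n+" base")
    box(sel(A,.545,-.32,.09,.122,.135),n+" cap")
    box(sel(A,.545,-.32,.09,.03,.09),n+" flask body")
    box(sel(A,.553,.301,.13,.036,.055),n+" basket rim")
    for cx,cy in((.698,-.024),(.52,-.138)):
        p=sel(A,cx,cy,.08,.012,.2); box(p,n+" lookalike"); print(p[:,2].max() if len(p) else 0)
E
```

```text
Traceback (most recent call last):
  File "an.py", line 5, in box
    r=cv2.minAreaRect(P); c=r[0]; print(name,len(P),np.round(c,4),np.round(r[1],4),round(r[2],1),"mean",P.mean(0).round(4))
cv2.error: OpenCV(4.12.0) /io/opencv/modules/imgproc/src/convhull.cpp:143: error: (-215:Assertion failed) total >= 0 && (depth == CV_32F || depth == CV_32S) in function 'convexHull'
```

View pics/crop0.png

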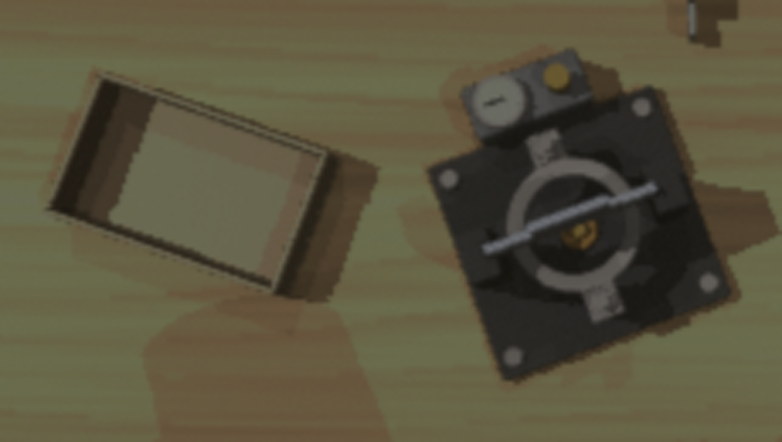

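The crop shows the chosen plate, running from (485,248) to (657,188) across the ring in both posts. The tab is on top; the basket is at left, turned the other way.

```bash
sed -i 's/P=P.astype(np.float32)\[:, :2\]/P=np.ascontiguousarray(P[:,:2],np.float32)/' an.py
python3 - <<'E'
from an import *
W=np.load("top0.npz")["W"]; S=np.load("scene0.npz")["W"]
for n,A in(("top",W),("scene",S)):
    p=sel(A,.53,.05,.09,.112,.165); box(p,n+" plate"); print(" z",np.percentile(p[:,2],[1,50,99]) if len(p) else 0)
    box(sel(A,.53,.05,.075,.140,.165),n+" tab top")
    box(sel(A,.53,.05,.13,.100,.116),n+" posts")
    box(sel(A,.53,.05,.06,.068,.079),n+" ring")
    box(sel(A,.53,.05,.15,.010,.020),n+" base")
    box(sel(A,.545,-.32,.09,.122,.135),n+" cap")
    box(sel(A,.545,-.32,.09,.03,.09),n+" flask body")
    box(sel(A,.553,.301,.13,.036,.055),n+" basket rim")
    for cx,cy in((.698,-.024),(.52,-.138)):
        p=sel(A,cx,cy,.08,.012,.2); box(p,n+" lookalike"); print(p[:,2].max() if len(p) else 0)
E
```

```text
top plate 202 [0.5264 0.0466] [0.0232 0.1279] 20.3 mean [0.5277 0.0479]
 z [0.11209217 0.12425598 0.15521641]
top tab top 83 [0.528  0.0488] [0.005  0.0497] 21.6 mean [0.5277 0.049 ]
top posts 316 [0.5276 0.0485] [0.03   0.1398] 21.5 mean [0.527 0.049]
top ring 640 [0.5286 0.0465] [0.0972 0.0972] 68.8 mean [0.5287 0.0492]
top base 3315 [0.528  0.0486] [0.1504 0.1599] 21.6 mean [0.5253 0.0469]
top cap 225 [ 0.5476 -0.3285] [0.0307 0.0336] 1.0 mean [ 0.5474 -0.3279]
top flask body 735 [ 0.5464 -0.3246] [0.0752 0.0664] 15.7 mean [ 0.5439 -0.3162]
top basket rim 509 [0.5532 0.299 ] [0.1592 0.0979] 71.5 mean [0.5527 0.3005]
top lookalike 69 [ 0.6768 -0.0174] [0.0227 0.1121] 76.8 mean [ 0.6927 -0.0214]
0.05677017466875473
top lookalike 121 [ 0.5216 -0.1377] [0.0762 0.0042] 14.2 mean [ 0.5216 -0.1371]
0.05539779347224163
scene plate 217 [0.5289 0.0478] [0.0286 0.1379] 21.7 mean [0.5334 0.0416]
 z [0.1121034  0.12823065 0.1548851 ]
scene tab top 72 [0.5291 0.0495] [0.0059 0.0521] 21.7 mean [0.5311 0.0463]
scene posts 258 [0.5287 0.0506] [0.0304 0.1456] 21.0 mean [0.5401 0.0276]
scene ring 431 [0.533  0.0484] [0.093 0.094] 68.5 mean [0.5333 0.0526]
scene base 1804 [0.552  0.0391] [0.1859 0.1962] 21.2 mean [0.5494 0.0241]
scene cap 334 [ 0.5498 -0.3287] [0.0331 0.0328] 12.1 mean [ 0.5516 -0.3302]
scene flask body 1481 [ 0.5562 -0.3331] [0.0746 0.0595] 54.6 mean [ 0.5637 -0.3392]
scene basket rim 547 [0.5542 0.2993] [0.1622 0.1014] 71.6 mean [0.5552 0.2956]
scene lookalike 464 [ 0.6781 -0.0177] [0.0238 0.1157] 78.8 mean [ 0.697  -0.0224]
0.055630357076127526
scene lookalike 438 [ 0.5232 -0.1372] [0.0766 0.0078] 15.2 mean [ 0.5236 -0.1382]
0.05590927803267735
```

```bash
cat >> h.py <<'E'
D=np.radians
def best(pos,deg):
    # half-turn with the last joint farthest from its limits
    c=[(abs(q[5]),R) for R in(rot(D(deg)),rot(D(deg+180))) if (q:=manip.inverse_kinematics(pos,R)) is not None]
    print([round(x[0],2) for x in c]); return min(c,key=lambda x:x[0])[1]
def st(m):
    print(m,"t",round(manip.current_time(),2),"pos",np.round(manip.current_ee_pos(),4),"F",np.round(manip.current_force(),1),"w",round(manip.current_grip_width(),3),"g",round(manip.current_grip_force(),1))
E
python3 - <<'E'
from h import *
p=np.array([.528,.0488]); R=best([*p,.25],21.6)
manip.move_ptp([*p,.22],R); st("above")
manip.move_l([*p,.121],max_speed=.1); st("down")
manip.set_gripper(0.0,60); st("grip")
manip.move_l([*p,.170],max_speed=.06); st("lift1")
manip.move_l([*p,.26],max_speed=.15); st("lift2")
im,d,W=cloud("top"); cv2.imwrite("pics/a.png",cv2.resize(im[120:290,50:280,::-1],None,fx=3,fy=3))
E
```

```text
[np.float64(0.37), np.float64(2.77)]
above t 3.23 pos [0.5281 0.0481 0.22  ] F [-0.1 -1.6  0.3] w 0.995 g 0.0
down t 4.38 pos [0.5283 0.0488 0.1215] F [0.2 1.1 0.7] w 0.999 g 0.0
grip t 5.08 pos [0.5279 0.0488 0.1211] F [-0.8 -0.9  2.9] w 0.048 g 59.9
lift1 t 6.05 pos [0.5278 0.0488 0.1697] F [ 0.  -0.1 -1.1] w 0.051 g 59.3
lift2 t 6.8 pos [0.5276 0.0488 0.259 ] F [-0.  -0.1 -0.9] w 0.051 g 59.3
```

View pics/a.png

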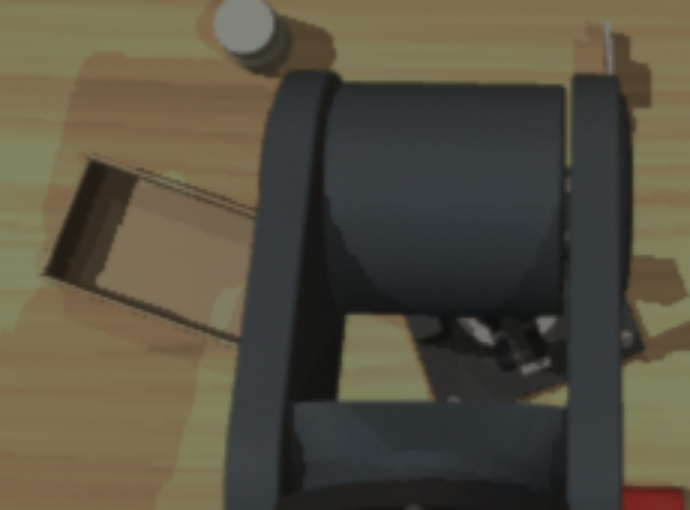

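The arm hides the dock in this view, with the basket at (150,250). A grip width of about 5 mm and a load of about 1 N show that the plate is held.

```bash
python3 - <<'E'
from h import *
p=np.array([.5535,.2990]); R=best([*p,.2],-18.5)
manip.move_ptp([*p,.22],R); st("above")
manip.move_l([*p,.065],max_speed=.12); st("low")
z=.062
while manip.current_force()[2]<2 and z>.043:
    z-=.0025; manip.move_l([*p,z],max_speed=.03)
st("floor")
manip.set_gripper(.45); manip.dwell(.3); st("open")
manip.move_l([*p,.20],max_speed=.12); st("up")
manip.set_gripper(1.0)
q=np.array([.548,-.3285]); 
manip.move_ptp([*q,.25],best([*q,.25],21.6)); st("flask")
im,d,W=cloud("top"); np.savez("top1.npz",W=W)
im,d,W=cloud("scene"); np.savez("scene1.npz",W=W); cv2.imwrite("pics/b.png",cv2.resize(im[130:384,80:400,::-1],None,fx=2.3,fy=2.3))
E
python3 - <<'E'
from an import *
for n in("top1","scene1"):
    W=np.load(n+".npz")["W"]
    p=sel(W,.5535,.299,.10,.05,.12); box(p,n+" plate"); print(np.percentile(p[:,2],[1,50,99]) if len(p) else 0)
    box(sel(W,.53,.05,.13,.100,.116),n+" posts")
    box(sel(W,.53,.05,.06,.068,.079),n+" ring")
E
```

```text
[np.float64(0.74), np.float64(2.4)]
above t 7.89 pos [0.5536 0.2982 0.2197] F [-0.4 -0.2 -1. ] w 0.051 g 59.3
low t 9.33 pos [0.5539 0.2992 0.0658] F [-1.  -0.3 -0.5] w 0.048 g 59.3
floor t 11.17 pos [0.5539 0.2991 0.0461] F [-5.2 -2.8 14.7] w 0.046 g 62.0
open t 11.89 pos [0.5535 0.299  0.0445] F [ 0.5  0.1 -0.4] w 0.446 g 0.0
up t 13.34 pos [0.5532 0.2989 0.1992] F [-0.5  0.3  0.4] w 0.452 g 0.0
[np.float64(0.99), np.float64(2.15)]
flask t 16.12 pos [ 0.5483 -0.3279  0.2499] F [ 0.4 -1.   0.4] w 0.997 g 0.0
top1 plate 67 [0.5543 0.2988] [0.0513 0.0049] 71.5 mean [0.5533 0.2956]
[0.05131259 0.07673241 0.08072654]
top1 posts 281 [0.5278 0.0485] [0.0303 0.1396] 21.5 mean [0.5272 0.0493]
top1 ring 689 [0.527  0.0511] [0.0981 0.0962] 62.6 mean [0.5284 0.0493]
scene1 plate 163 [0.5548 0.2991] [0.052  0.0094] 73.0 mean [0.5556 0.2971]
[0.05045503 0.06648648 0.08005472]
scene1 posts 252 [0.5288 0.0493] [0.0302 0.1444] 21.7 mean [0.5336 0.0387]
scene1 ring 505 [0.5343 0.0501] [0.0961 0.0964] 72.1 mean [0.5303 0.0564]
```

View pics/b.png

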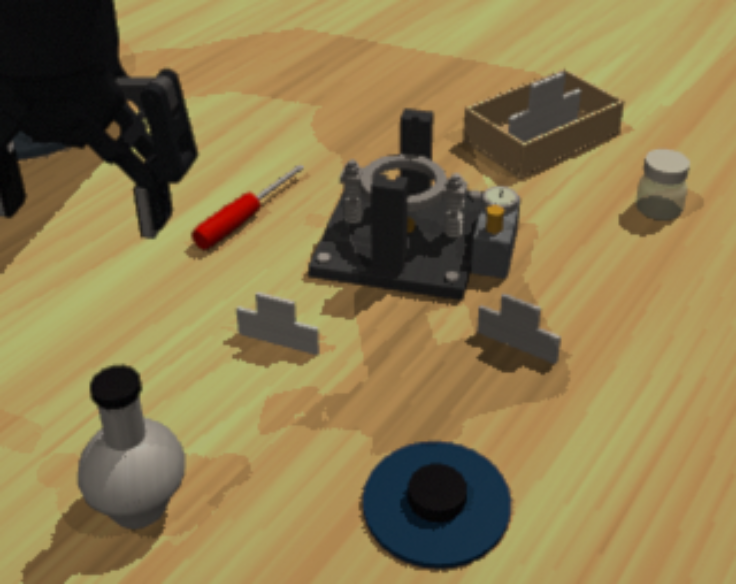

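The plate stands in the basket at (545,110) and the ring is free at (400,180). The flask stands at (130,460) and the bystanders are untouched. The flask is next.

Run:
```python
from h import *
q=np.array([.548,-.3285]); p=np.array([.528,.0488])
manip.move_l([*q,.080],max_speed=.1); st("down")
manip.set_gripper(0.0,70); st("grip")
manip.move_l([*q,.27],max_speed=.12); st("lift")
manip.move_ptp([*p,.27],best([*p,.27],21.6)); manip.dwell(.5); st("over dock")
im,d,W=cloud("scene"); np.savez("scene2.npz",W=W); cv2.imwrite("pics/c.png",cv2.resize(im[60:260,160:400,::-1],None,fx=2.8,fy=2.8))
from an import box,sel
box(sel(W,*p,.06,.19,.30),"x"); b=sel(W,*p,.06,.185,.30); box(b,"flask"); print(np.nanmin(b[:,2]))
```

```text
down t 18.07 pos [ 0.5482 -0.3287  0.0805] F [-0.1  0.6 -0.6] w 1.004 g 0.0
grip t 18.63 pos [ 0.5481 -0.3285  0.0802] F [0.1 0.1 2.5] w 0.334 g 68.6
lift t 20.37 pos [ 0.5478 -0.3284  0.2693] F [-0.1  0.3 -2.4] w 0.338 g 69.0
[np.float64(0.37), np.float64(2.77)]
over dock t 22.27 pos [0.528  0.0487 0.27  ] F [-0.4 -0.9 -3.6] w 0.334 g 69.0
x 1452 [0.535  0.0362] [0.0756 0.0513] 27.8 mean [0.5388 0.0328]
flask 1453 [0.535  0.0362] [0.0756 0.0513] 27.8 mean [0.5388 0.0328]
0.18991196310622122
```

View pics/c.png

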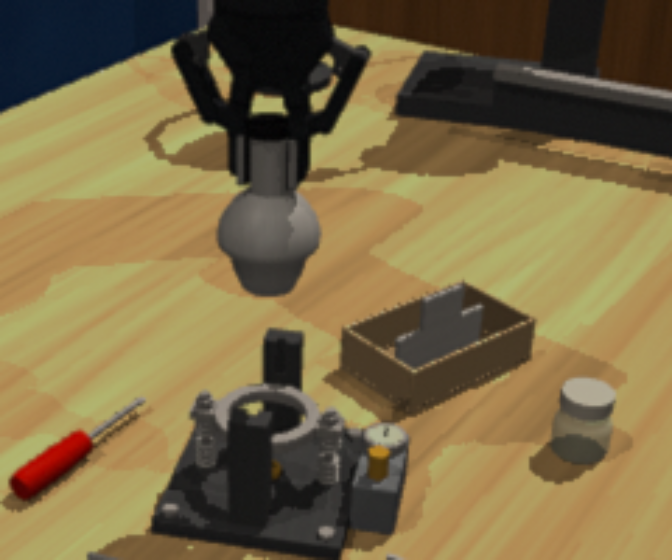

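The flask hangs upright at (268,240), directly over the open ring at (268,410). I lower it and press.

Run:
```python
from h import *
p=np.array([.528,.0488])
manip.move_l([*p,.14],max_speed=.1); st("near")
z=.132
while z>.100:
    manip.move_l([*p,z],max_speed=.04); f=manip.current_force(); st(f"{z:.3f}")
    if f[2]>24 or np.hypot(f[0],f[1])>20: break
    z-=.003 if z>.114 else .0015
manip.dwell(.7); st("pressed")
im,d,W=cloud("scene"); cv2.imwrite("pics/d.png",cv2.resize(im[130:300,160:400,::-1],None,fx=3,fy=3))
from an import box,sel
box(sel(W,*p,.06,.05,.063),"ring"); r=sel(W,*p,.06,.04,.08); print(np.histogram(r[:,2],bins=np.arange(.04,.081,.003)))
```

```text
near t 23.77 pos [0.5283 0.0488 0.1406] F [-0.7 -0.1 -3.4] w 0.338 g 69.0
0.132 t 24.12 pos [0.5278 0.0488 0.1318] F [-0.2  0.1 -1.7] w 0.339 g 69.0
0.129 t 24.38 pos [0.5279 0.0488 0.1289] F [ 0.7  0.2 -2.7] w 0.338 g 69.0
0.126 t 24.62 pos [0.5282 0.0489 0.1262] F [-0.3  1.3  1.5] w 0.338 g 68.9
0.123 t 24.88 pos [0.5281 0.0489 0.1231] F [-0.2  1.5  2.9] w 0.334 g 68.9
0.120 t 25.12 pos [0.5281 0.0489 0.1201] F [-0.3  1.1  3.9] w 0.34 g 68.8
0.117 t 25.38 pos [0.5282 0.0489 0.1172] F [-0.9  2.6  5.9] w 0.335 g 68.8
0.114 t 25.62 pos [0.5282 0.0489 0.1143] F [-1.9  2.4  7.4] w 0.335 g 68.8
0.112 t 25.88 pos [0.5282 0.0489 0.113 ] F [-1.   2.   8.5] w 0.336 g 68.8
0.111 t 26.12 pos [0.5283 0.0489 0.1115] F [-2.3  2.7  8.2] w 0.338 g 68.8
0.109 t 26.38 pos [0.5283 0.0489 0.1101] F [-2.6  2.7 10.5] w 0.336 g 68.7
0.108 t 26.62 pos [0.5283 0.0489 0.1087] F [-2.4  3.1 10.3] w 0.339 g 68.7
0.106 t 26.88 pos [0.5286 0.049  0.1081] F [-5.5  2.9 20.5] w 0.335 g 68.6
0.105 t 27.12 pos [0.529  0.049  0.1078] F [-9.6  4.2 35.3] w 0.334 g 68.3
pressed t 27.82 pos [0.529  0.0491 0.1078] F [-10.1   2.8  36. ] w 0.338 g 68.3
ring 270 [0.5284 0.0465] [0.0812 0.1063] 78.2 mean [0.5401 0.039 ]
(array([  7,  12,  20,  48,  40, 139,  52,  13,  23,  27,  31,  30,  43]), array([0.04 , 0.043, 0.046, 0.049, 0.052, 0.055, 0.058, 0.061, 0.064,
       0.067, 0.07 , 0.073, 0.076, 0.079]))
```

View pics/d.png

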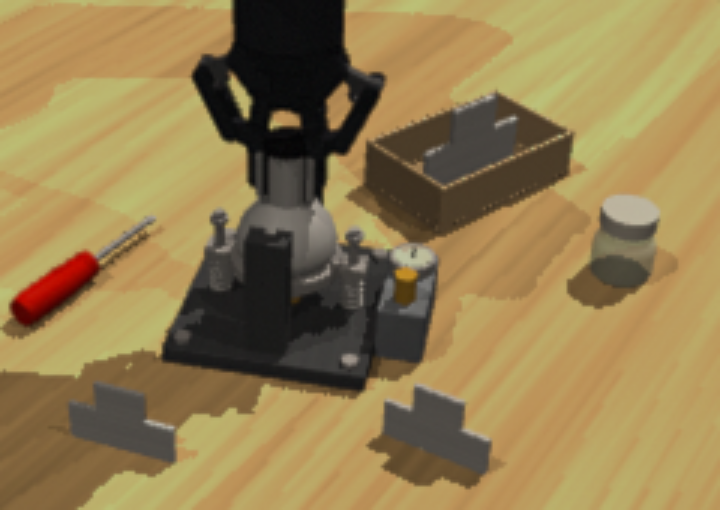

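The flask sits upright in the ring at (285,240). The ring is down at about 57 mm, and the force rose steeply at the end, so it is on its stop. The plate is in the basket. I ease the push slightly and hand in.

Run:
```python
from h import *
manip.move_l([.528,.0488,.1059],max_speed=.02); manip.dwell(.8); st("final")
if 14<manip.current_force()[2]<38: print(manip.sign_off())
```

```text
final t 28.93 pos [0.5288 0.049  0.108 ] F [-6.6  2.5 26.2] w 0.339 g 68.4
the job is handed in; nothing more can be done
None
```

The job is handed in at about 29 s of robot time: the plate stands let go in the basket, and the flask is upright in the ring, still gripped and pressed onto the stop with about 26 N; no verdict came back.

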